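Hang the washed grater on the drying rail with an S-hook

ROBOT

A 6-joint arm with a two-finger parallel gripper is mounted at the origin on the work surface. World frame = base frame: x ahead of the robot, y to its left, z up, the work surface at z = 0. Lengths are in mm, angles in rad, forces in N, time in s.
With the tool pointing down it reaches from about 250 to 800 mm from the base axis. Payload 3.9 kg.
Tool frame: the origin (TCP) lies at the very end of the fingers, on their centre line; the grasp point (between the pads) lies 19 mm behind it; z points along the fingers, y is the line along which they close (so a half turn about z gives the same grasp; the last joint's range is limited). The gripper opens to 85 mm and grips with 20 to 120 N. Pads are 22 mm wide; open, the fingers measure 114 mm over their backs; the gripper's body (76 mm by 85 mm) begins 54 mm behind the grasp point. The pads swing forward as they close: fully open they stand 13 mm farther back than shut.
Start: joints at [1.14, 0.26, -0.138, 1.173, 0, 1.571], TCP at [219.233, 477.024, 231.304] pointing down, gripper open.
Joint ranges: [-2.78, 2.78], [-0.83, 1.72], [-1.28, 1.37], [-1.9, 2.12], [-1.57, 1.48], [-3.14, 3.14]. Speed limits (rad/s): [2.57, 2.57, 3.14, 3.14, 3.14, 3.14].

INTERFACE

Orientations are given as a 3x3 rotation matrix whose columns are the frame's x, y, z axes.
In Python, from rig import r gives the robot as it stands.
- The arm moves only by the shell command python3 -m handwheel 'ROWS' [FORCE]. ROWS is rows parted by semicolons, their numbers by spaces, 1 to 20 of them, each of 5 numbers: dx, dy, dz in mm, then a turn about the tool's z in rad, then the finger opening in mm; each row shifts and turns the commanded pose from where the row before left it, along the tool's axes as they then stand; what a row does not reach is not made up. A row lasts 1/8 s, in which the tool goes at most 62.5 mm and 0.188 rad, less where a joint would pass 70% of its speed; a pose out of reach is approached as far as the arm can. The fingers move at their own pace and stop on an object; FORCE is the grip in N (left out, the last holds). Time passes only in rows, so rows that do not move let the fingers close. It prints the time, the measured TCP pose, the force, the opening and the grip force at its end.
- r.sense(): the state, without advancing time (a new reading comes with each control period).
- r.grab_frame(name): name is "scene" or "top" or "wrist"; returns a dict with "pixels" (420x560x3 uint8, red, green, blue), "fx", "fy", "cx", "cy" (pixels), "R" (3x3) and "t" (3): a world point X has camera coordinates R X + t; the wrist camera has in their place "tool_from_camera" (4x4, takes a point from camera to tool coordinates, whose origin is the TCP and whose axes are the flange's). Camera axes: x right, y down, z forward; pixel columns grow to the right and rows downward; lengths in mm; the calibration is good to about 2 mm. A picture is of the moment at which its call begins: read the wrist's pose just before it. There is no depth.
- r.sign_off(): hands the job in; it is judged then, once.
Trained networks look in a picture, given as the dict that the camera call returned (one of the last four; its "shot" number tells which), for a name from the list of things; names that differ only in an ending like _2 or _b are one class to them, and where a whole thing is asked for, a point or a joint stands for the part that bears it (a point fixed in the world has none). Each returns a list of dicts, best first, with "conf" (0 to 1); they miss things now and then, are a little off and sometimes report something else, mostly with a low value. They report only what shows in the picture. A call takes as long as a camera call.
- r.spot_in(picture, thing): "bbox" ([left, top, right, bottom] as shares, 0 to 1, of the picture: columns of its width, rows of its height, round what is visible of it).
The state is a dict: "t": time; "joint_pos": joint angles; "joint_vel": joint speeds; "effort": joint torques, N m; "eef_pos": TCP position; "eef_rot": TCP orientation; "wrist_force": force on the tool from outside, world axes, zero at the start; "moment": the same for the moment, N m; "finger_gap": finger opening in mm; "finger_force": force on a finger pad.
Only numpy, scipy, OpenCV 4.12 (cv2) and the standard library are available. Lean on these libraries where they do the work, as an engineer would, in place of code of your own. Each camera call takes 0.05 s, during which the arm holds its last target. There are 200 camera calls.

TASK

Take the S-hook from its wooden stand by its black grip, pass its small lower end up through the hole in the grater's hanging tab, feeling gently for the hole, and lift the grater off the foam box with the hook alone. Hang hook and grater together on the drying rail, with the big upper bow over the bar near its middle, so that the grater hangs free and does not swing much. Do not touch the grater with the fingers, never drop it, do not strain its thin tab, and leave the other things on the bench where they are.

Things in the scene. Friction and masses are not known exactly. Their poses are not given: they have to be found in the camera images.
- hook: S-hook of 5 mm round steel wire, about 70 g, flat in its own x-z plane, starting about upright. Origin at the centre of its black grip sleeve, a block 14 (x) x 10 (y) x 44 mm (z): pinch it across y. z runs up the shank; the small lower bow bends to -x, the big upper bow to +x.
- hook_tip (a point): centre of the round end (2.5 mm radius) of the lower tip, which points up, at x = -26, z = -47 mm in the hook's frame. The shank runs straight down to z = -50 mm, then a half circle of 13 mm radius (wire centre line, lowest at x = -13, z = -63 mm) leads round to the tip.
- hook_bow (a point): point inside the upper bow where the bar's axis lies when the bow rests on it, at x = 24, z = 30.5 mm in the hook's frame. The bow's top (centre line) is at x = 24, z = 38 mm; its free end points down at x = 46, z = 8 mm. Loaded and let go, the hook leans some 20 degrees.
- stand: fixed wooden block 70 x 50 x 48 mm, origin under its centre; the hook's lower bow stands 36 mm deep in a narrow pocket in its top with about 1 mm of play all round, so the hook leans by about 0.1 rad; lift it straight up 40 mm to clear
- foambox: closed white foam box, fixed, 190 (x) x 200 (y) x 70 mm high; origin at table level under the middle of its far (+x) edge, the body lies to its -x side; the grater lies on its flat top (z = 70 mm); pulled sideways by its hole the grater slides or turns along
- grater: flat steel grater, loose, about 0.43 kg, lying flat, z up, on the foam box, with its small hanging tab out over the box's far (+x) edge. Origin under the centre of its blade, 90 (x) x 90 (y) x 4 mm; its neck, 30 mm wide, goes on to x = 78 mm. Pushed up at the tab, it lifts at only about 1.3 to 2.2 N.
- grater_rivet (a point): rivet that pins the tab on top of the neck, at x = 65, z = 4 mm (the tab's underside) in the grater's frame. Tab: plate 66 x 28 x 4 mm, end 55 mm and 11 mm hole 43 mm from the rivet, on its centre line. It turns stiffly (0.06 N m) and starts up to 0.5 rad to either side of the grater's x: not reported, feel or look.
- grater_end (a point): middle of the blade's far edge, away from the tab, at x = -45, z = 2 mm in the grater's frame; the lowest part of the grater when it hangs
- rail: fixed drying rail: bar of 10 mm diameter, 260 mm long, along its own y, on a post at each end, bar axis 290 mm above the table; origin at table level under the bar's middle. Hang within 80 mm of its middle.
- rail_mid (a point): middle of the bar's axis
- bowl: bystander: white bowl, 110 mm wide, 50 mm high, origin under its centre
- knife: bystander: short oyster knife with a round wooden handle, 160 mm long, lying
- cup: bystander: blue cup, 70 mm wide, 75 mm high
- bottle: bystander: amber bottle, 56 mm wide, 150 mm high
- jar: bystander: clear jar, 70 mm wide, 80 mm high
- brush: bystander: brush, lying
- plate: bystander: white plate, 150 mm wide
- shell: bystander: grey oyster shell, 60 mm wide

How it is judged:
By the outcome, as a careful person would: the job done as asked, in the order asked, and still so for the second after the job is handed in, with the robot touching nothing.
It also fails if it takes over 70 s, if anything falls off the work surface, if the arm or the gripper's body presses on something with over 40 N, if the wrist force passes 120 N, or if a joint passes its speed limit or range.

## Working session

There is one attempt and no reset: what is moved stays moved. The work goes in short steps, Python scripts to look and compute and a shell command to move; the robot and the scene stay as the last step left them, time stands still between calls to the robot, and variables do not carry over. Pictures are saved under pics/ and viewed, at most 10 in all, crops included, and the job is handed in when it is done.

```bash
ls; mkdir -p pics; cat > h.py <<'E'
import numpy as np, cv2
from rig import r
np.set_printoptions(precision=1,suppress=True)
def cam(f,s=None):
    if 'tool_from_camera' in f:
        T=np.array(f['tool_from_camera']); R0=np.array(s['eef_rot']); 
        Rw=R0@T[:3,:3]; c=R0@T[:3,3]+np.array(s['eef_pos']); return Rw,c
    R=np.array(f['R']); return R.T,-R.T@np.array(f['t'])
def ray(f,u,v,s=None):
    Rw,c=cam(f,s); d=Rw@np.array([(u-f['cx'])/f['fx'],(v-f['cy'])/f['fy'],1.]); return c,d/np.linalg.norm(d)
def onz(f,u,v,z,s=None):
    c,d=ray(f,u,v,s); return c+d*(z-c[2])/d[2]
def tri(*rays):
    A=0;b=0
    for c,d in rays:
        P=np.eye(3)-np.outer(d,d); A=A+P; b=b+P@c
    return np.linalg.solve(A,b)
def proj(f,X,s=None):
    Rw,c=cam(f,s); p=Rw.T@(np.array(X)-c); return np.array([f['fx']*p[0]/p[2]+f['cx'],f['fy']*p[1]/p[2]+f['cy']])
def save(f,n): cv2.imwrite('pics/'+n,cv2.cvtColor(np.asarray(f['pixels']),cv2.COLOR_RGB2BGR))
E
python3 - <<'E'
from h import *
s=r.sense(); print(s['eef_pos'],s['eef_rot'],s['wrist_force'],s['finger_gap'])
for n in ['scene','top','wrist']:
    f=r.grab_frame(n); save(f,n+'0.png'); Rw,c=cam(f,s); print(n,c,Rw[:,2],f['fx'])
    for t in ['hook','hook_tip','hook_bow','stand','foambox','grater','grater_rivet','grater_end','rail','rail_mid']:
        try:
            for o in r.spot_in(f,t)[:1]:
                b=np.array(o['bbox'])*[560,420,560,420]; print(n,t,b,round(o['conf'],2))
        except Exception as e: print(t,e)
E
```

```text
pics
[219.  476.4 230.5] [[-0.9  0.4 -0. ]
 [ 0.4  0.9 -0. ]
 [-0.  -0.  -1. ]] [ 0.3  0.5 -0.1] 85.29463593428515
scene [ 998.4 -615.3 1015.5] [-0.4  0.6 -0.7] 402.2967068231559
scene hook [244.3 222.  261.  231.6] 0.53
scene hook_tip [285.6 121.  338.3 244.8] 0.68
scene hook_bow [247.9 219.2 257.2 232.4] 0.58
scene stand [234.7 223.1 264.1 248.2] 0.83
scene foambox [159.8 244.2 260.1 335. ] 0.68
scene grater [196.6 256.5 252.1 302.4] 0.97
scene grater_rivet [199.5 259.1 252.3 300.4] 0.72
scene grater_end [196.  257.6 251.9 299.9] 0.87
scene rail [288.8 115.4 338.2 249. ] 0.58
scene rail_mid [285.7 119.3 340.8 248. ] 0.76
top [ 268.2    3.5 1466.2] [ 0.2  0.  -1. ] 427.7050491386856
top hook_bow [283.  255.3 289.3 266. ] 0.52
top stand [275.9 252.1 297.  275.1] 0.6
top foambox [318.8 231.4 382.6 289.2] 0.61
top grater [327.3 218.5 359.3 266.9] 0.65
top grater_rivet [330.9 216.5 360.3 267.9] 0.9
top grater_end [328.3 219.8 358.5 268.5] 0.75
top rail [163.9 202.4 271.6 241.4] 0.72
top rail_mid [164.5 203.6 271.2 239.6] 0.66
wrist [143.9 512.6 372.6] [ 0.3 -0.1 -0.9] 364.728083350373
```

```bash
python3 - <<'E'
import cv2
a=cv2.imread('pics/scene0.png')[100:340,140:360]; b=cv2.imread('pics/top0.png')[170:310,150:400]
cv2.imwrite('pics/sc.png',cv2.resize(a,None,fx=2.5,fy=2.5,interpolation=2)); cv2.imwrite('pics/tc.png',cv2.resize(b,None,fx=3.2,fy=3.2,interpolation=2))
E
```

```text
(no output)
```

View pics/sc.png

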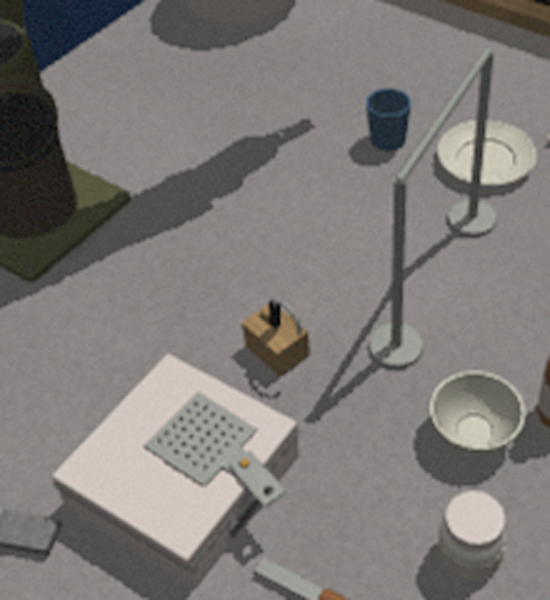

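View pics/tc.png

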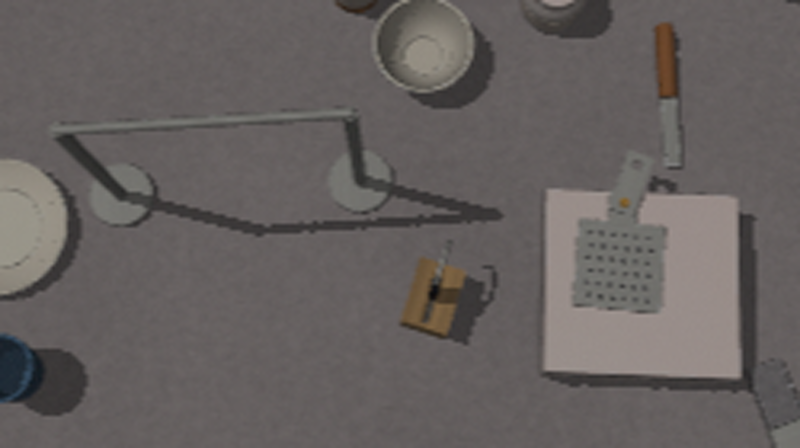

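The scene crop shows the hook's grip at full-image pixel (250,225), the hole at (247,296), the rivet at (238,285) and the rail ends at (300,173) and (335,123). In the top crop the grip is at (286,261), the bow end at (290,246), the hole at (349,221) and the rivet at (345,233).

```bash
python3 - <<'E'
from h import *
S=r.grab_frame('scene');T=r.grab_frame('top')
tc=lambda u,v:(u/3.2+150-.5,v/3.2+170-.5); sc=lambda u,v:(u/2.5+140-.5,v/2.5+100-.5)
P={'railA':((400,182),(354,115)),'railB':((488,56),(56,129)),'hole':((267,490),(636,162)),'rivet':((245,463),(624,202)),'grip':((275,311),(434,292)),'boxcL':((297,425),(547,190)),'bowend':((299,330),(449,243))}
for k,(a,b) in P.items():
    print(k,tri(ray(S,*sc(*a)),ray(T,*tc(*b))))
for k,z,p in [('hole',76,(636,162)),('rivet',78,(624,202)),('boxfarL',70,(547,190)),('boxfarR',70,(738,196)),('boxnearL',70,(543,372)),('stand1',48,(427,258)),('stand2',48,(466,268)),('stand3',48,(448,335)),('stand4',48,(401,324)),('grip',80,(434,290)),('bowend',90,(449,243)),('gr1',74,(580,221)),('gr2',74,(665,227)),('gr3',74,(573,305)),('gr4',74,(660,311)),('railA',290,(354,115)),('railB',290,(56,129)),('knifetip',5,(673,165))]:
    print(k,onz(T,*tc(*p),z))
for k,z,p in [('stand',48,(243,332)),('standR',48,(272,350)),('sR2',48,(308,344))]: print(k,onz(S,*sc(*p),z))
E
```

```text
railA [579.6  73.4 290.2]
railB [546.4 334.8 286.2]
hole [ 602.6 -213.    83.3]
rivet [ 560.9 -200.7   82.1]
grip [455.4 -10.2  80.4]
boxcL [ 571.5 -122.    66.2]
bowend [504.  -23.2  89.8]
hole [ 607.2 -211.    76. ]
rivet [ 563.3 -199.6   78. ]
boxfarL [ 572.  -120.2   70. ]
boxfarR [ 579.9 -319.2   70. ]
boxnearL [ 384.2 -125.1   70. ]
stand1 [495.3  -0.4  48. ]
stand2 [487.7 -41.7  48. ]
stand3 [416.8 -27.5  48. ]
stand4 [424.7  21.7  48. ]
grip [457.9  -9.6  80. ]
bowend [505.5 -21.6  90. ]
gr1 [ 540.9 -155.5   74. ]
gr2 [ 540.8 -243.4   74. ]
gr3 [ 453.5 -152.    74. ]
gr4 [ 453.7 -240.6   74. ]
railA [580.   73.8 290. ]
railB [548.3 336.1 290. ]
knifetip [ 624.  -262.5    5. ]
stand [423.6 -39.2  48. ]
standR [471.2 -42.2  48. ]
sR2 [502.7 -10.2  48. ]
```

```bash
python3 -m handwheel '-34.8 -28.6 0 0 85;-34.8 -28.6 0 0 85;-34.8 -28.6 0 0 85;-34.8 -28.6 0 0 85;-34.8 -28.6 0 0 85;-34.8 -28.6 0 0 85;-34.8 -28.6 0 0 85;-34.8 -28.6 0 0 85;-34.8 -28.6 0 0 85;-34.8 -28.6 0 0 85;-34.8 -28.6 0 0 85;-34.8 -28.6 0 0 85;0 0 0 -0.18 85;0 0 0 0 85'
python3 - <<'E'
from h import *
s=r.sense(); f=r.grab_frame('wrist'); save(f,'w1.png'); print(s['eef_pos'],s['eef_rot'],s['t'])
for t in ['hook','hook_bow','hook_tip','stand']:
    for o in r.spot_in(f,t)[:1]: print(t,np.array(o['bbox'])*[560,420,560,420],o['conf'])
E
```

```text
t: 3.5
eef_pos: [455.4, -9.7, 231.2]
eef_rot: [[-0.968, 0.251, -0.0], [0.251, 0.968, 0.0], [0.0, 0.0, -1.0]]
wrist_force: [-0.8, -0.0, -0.5]
finger_gap: 85.3
finger_force: 0.0
[455.4  -9.7 231.2] [[-1.   0.3 -0. ]
 [ 0.3  1.   0. ]
 [ 0.   0.  -1. ]] 3.5
hook [272.8 150.7 284.2 262.2] 0.81
hook_bow [272.4 150.6 284.5 258.4] 0.97
hook_tip [272.3 154.8 281.6 255.7] 0.66
stand [248.6 140.  306.2 224. ] 0.85
```

View pics/w1.png

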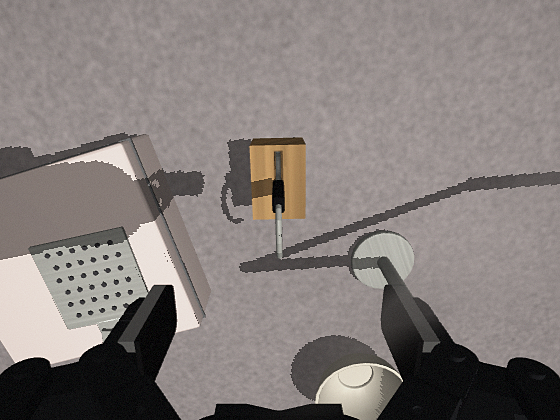

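The wrist view shows the stand top with corners near (250,144) and (305,219). The hook stands nearly vertical in the image, with its grip at (278,180–211) and its bow end at (280,257).

```bash
python3 - <<'E'
from h import *
s=r.sense(); f=r.grab_frame('wrist'); 
im=np.asarray(f['pixels']).astype(int); g=im.max(2)
for v in range(150,264,6):
    row=im[v,265:293]; print(v,' '.join('%d/%d'%(p[0],p[2]) for p in row[::2]))
C=[onz(f,*p,48,s) for p in [(250,144),(305,144),(250,218.5),(305,218.5)]]; print(np.array(C),np.mean(C,0))
for z in (55,77,99): print('gripmid',z,onz(f,278.5,195,z,s))
print('griptop',onz(f,278.5,211,99.5,s),onz(f,278.5,180,99.5,s),'bot',onz(f,278.5,181,56,s))
print('bowend',onz(f,280,257,88,s), 'pocket',onz(f,278,153,48,s))
for x in [(457.,-10,77),(457.,-10,99),(457.,-10,55)]: print(proj(f,x,s))
E
```

```text
150 198/105 200/105 192/101 186/99 185/93 191/96 196/101 189/95 150/76 160/82 172/87 185/95 189/98 185/97
156 198/104 194/100 194/102 194/101 47/24 61/65 68/65 65/52 108/55 164/86 175/91 184/95 185/96 184/96
162 199/103 198/104 187/98 190/99 107/52 78/84 99/93 74/60 100/50 157/78 170/86 178/89 184/96 180/93
168 195/100 198/104 192/101 191/99 105/47 78/83 104/100 70/66 101/48 182/93 172/90 183/96 186/99 180/91
174 195/102 198/104 195/102 190/99 98/47 68/73 74/70 59/58 91/45 178/90 178/93 180/93 181/95 181/97
180 99/50 102/54 96/49 91/44 18/15 33/32 43/41 27/31 82/44 178/87 177/94 179/94 184/98 184/99
186 104/52 109/56 101/50 40/24 1/2 3/6 9/14 14/14 0/2 197/101 174/89 176/92 181/93 179/94
192 99/46 104/52 107/55 16/15 12/12 11/9 11/5 8/10 1/8 148/75 177/92 175/91 183/95 180/93
198 196/105 200/107 205/105 0/0 18/20 22/22 19/16 19/19 11/14 97/49 176/90 174/91 183/93 179/93
204 194/100 196/102 206/111 0/0 16/17 16/19 56/55 13/15 13/18 101/50 176/89 175/91 186/95 178/96
210 196/105 193/102 204/105 18/14 11/10 116/115 158/155 162/155 5/9 57/28 177/94 171/89 183/97 181/98
216 194/102 194/10
[... 535 characters left out ...]
39 148/141 143/134
246 145/135 154/144 151/140 149/138 144/135 81/76 158/151 174/166 116/111 145/136 148/136 161/148 155/148 57/53
252 150/140 148/139 158/148 160/150 162/151 70/66 162/154 179/170 73/68 74/70 76/72 80/76 75/70 78/71
258 73/70 75/73 78/76 79/74 81/78 76/71 116/110 156/146 162/152 169/154 165/154 56/55 175/162 174/162
[[415.3 -22.9  48. ]
 [427.3  24.3  48. ]
 [482.9 -42.   48. ]
 [495.8   8.6  48. ]] [455.3  -8.   48. ]
gripmid 55 [465.1  -9.6  55. ]
gripmid 77 [458.9  -8.   77. ]
gripmid 99 [452.7  -6.5  99. ]
griptop [465.3  -9.7  99.5] [440.9  -3.4  99.5] bot [452.2  -6.3  56. ]
bowend [510.1 -19.8  88. ] pocket [429.2  -0.8  48. ]
[275.7 193.5]
[275.5 201.2]
[275.8 186.7]
```

```bash
python3 -m handwheel '-3 1 40 0 50;0 0 45 0 50;0 0 45 0 40;0 0 30 0 30;0 0 11 0 30;0 0 0 0 5;0 0 0 0 5;0 0 0 0 5;0 0 0 0 5;0 0 0 0 5' 60
```

```text
t: 5.05
eef_pos: [458.5, -9.4, 60.7]
eef_rot: [[-0.969, 0.248, 0.0], [0.248, 0.969, -0.001], [-0.0, -0.001, -1.0]]
wrist_force: [-2.7, -3.5, 1.9]
finger_gap: 9.1
finger_force: 59.4
```

```bash
python3 -m handwheel '0 0 -15 0 5;0 0 -30 0 5;0 0 -40 0 5;0 0 -40 0 5;-33.8 -20.1 0 0 5;-33.8 -20.1 0 0 5;-33.8 -20.1 0 0 5;-33.8 -20.1 0 0 5;-33.8 -20.1 0 0 5;-33.8 -20.1 0 0 5;-33.8 -20.1 0 0 5;-33.8 -20.1 0 0 5;0 0 0 0 5;0 0 0 0 5'
python3 - <<'E'
from h import *
s=r.sense(); f=r.grab_frame('wrist'); save(f,'w2.png'); print(s['eef_pos'],s['wrist_force'],s['t'])
S=r.grab_frame('scene'); save(S,'s2.png')
a=cv2.imread('pics/w2.png')[60:420,60:500]; b=cv2.imread('pics/s2.png')[190:330,200:340]
cv2.imwrite('pics/w2s2.png',np.hstack([cv2.resize(a,(440,360)),cv2.resize(b,(360,360),interpolation=2)]))
for t in ['grater','grater_rivet','foambox','hook']:
    for o in r.spot_in(f,t)[:1]: print(t,np.array(o['bbox'])*[560,420,560,420],o['conf'])
E
```

```text
t: 6.8
eef_pos: [680.9, -231.2, 185.2]
eef_rot: [[-0.969, 0.248, 0.001], [0.248, 0.969, 0.001], [-0.0, 0.002, -1.0]]
wrist_force: [-0.2, 0.2, -1.0]
finger_gap: 9.6
finger_force: 59.1
[ 680.9 -231.2  185.2] [-0.2  0.2 -1. ] 6.8
grater [200.6   0.  303.4 111.1] 0.65
grater_rivet [197.8   0.  303.8 113.8] 0.94
foambox [ 77.9   0.  408.3  98.9] 0.86
hook [268.4 194.3 291.6 411.1] 0.57
```

View pics/w2s2.png

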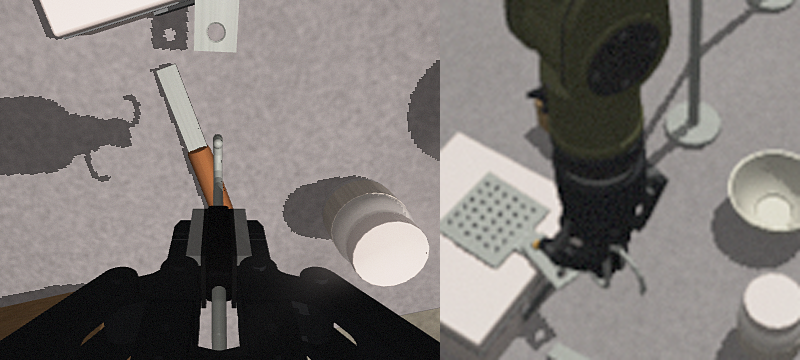

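In the wrist view the hole is at about (276,92), the tab end edge runs (255,110)–(297,112), and the hook's tip is near (278,197). The hook lines up with the tab, and the jar stands at (450,310).

```bash
python3 - <<'E'
from h import *
s=r.sense(); f=r.grab_frame('wrist'); im=np.asarray(f['pixels']); g=cv2.cvtColor(im,cv2.COLOR_RGB2GRAY)
for v in range(60,116,4): print(v,' '.join('%3d'%x for x in g[v,250:302:2]))
print()
for v in range(186,232,3): print(v,' '.join('%3d'%x for x in g[v,264:294:2]))
print('hole',onz(f,276,92,78,s),onz(f,276,92,74,s)); print('edge',onz(f,255,110.5,78,s),onz(f,297,112,78,s),'side tops',onz(f,255,65,78,s),onz(f,300,65,78,s))
print('jar',onz(f,450,314,80,s),'tip',onz(f,278,198,185.2+17-44.5,s))
R=np.array(s['eef_rot']);o=np.array(s['eef_pos'])
for zz in (17,19): print(proj(f,o+[0,0,zz]-R[:,0]*-26+[0,0,-47],s))
E
```

```text
60  44  46  72 210 200 201 197 197 202 199 199 201 199 197 202 198 205 207 205 199 200 198 198 193 202 152
64  77  44  25 213 199 198 195 196 202 200 199 200 202 203 199 200 201 205 201 202 201 199 197 194 200 157
68 154 152 154 203 200 199 193 199 201 204 200 200 195 198 205 201 204 203 202 202 200 199 198 193 201 156
72 150 146 159 201 199 196 191 195 203 199 201 200 201 202 204 202 205 204 202 199 201 201 199 193 204 155
76 150 152 157 204 201 201 196 198 201 202 197 198 199 200 200 201 205 201 199 202 196 200 195 197 191 166
80 154 154 160 198 198 196 194 195 200 204 197 201 200 204 200 200 203 202 200 198 199 197 196 198 178 159
84 161 162 162 199 200 196 191 199 202 204 184 143 146 143 133 115 219 205 202 203 198 197 194 198 165 152
88 158 160 160 202 198 199 192 196 201 169 160 160 155 159 168 164 166 116 201 196 195 197 195 196 158 155
92 151 155 157 196 197 197 192 198 190 133 158 155 162 167 167 162 161 134 188 197 198 199 198 197 156 156
96 156 162 178 194 202 199 192 195 202 153 157 160 161 169 160 159 161  96 207 196 197 198 192 198 147 151
100 159 161 174 196 196 196 19
[... 966 characters left out ...]
 164 158 154
213 128 119 109  98 120  99 158 181 174 131 156 158 160 162 162
216 128 125 117 110  84 112 167 208 191 131 154 163 167 170 167
219 125 130 121 113 106 110 174  79 189 143 158 166 168 166 162
222 125 125 126 119 105 107 171 198 186 136 157 166 164 156 155
225 126 126 129 122 111 100 166 194 181 135 160 159 159 153 150
228 122 127 125 127 116 104 168 195 184 140 162 159 157 160 161
231 117 124 129 128 127  79 134 159 161 138 155 153 151 160 164
hole [ 602.9 -211.6   78. ] [ 603.  -211.6   74. ]
edge [ 610.7 -227.9   78. ] [ 618.5 -201.2   78. ] side tops [ 583.8 -220.5   78. ] [ 590.9 -192.7   78. ]
jar [ 799.7 -119.    80. ] tip [ 649.7 -222.2  157.7]
[275.7 208.2]
[275.7 209.5]
```

```bash
python3 - <<'E'
from h import *
s=r.sense(); f=r.grab_frame('wrist'); im=np.asarray(f['pixels'])
R=np.array(s['eef_rot']);o=np.array(s['eef_pos'])
a=np.linspace(0,np.pi,25)
pts=[(-26,-47)]+[(-13-13*np.cos(t),-50-13*np.sin(t)) for t in a]+[(0,-35),(0,-23)]
H=np.column_stack([-R[:,0],R[:,1],-R[:,2]])
crop=cv2.cvtColor(im,cv2.COLOR_RGB2BGR)[180:280,240:320]; out=[cv2.resize(crop,None,fx=5,fy=5,interpolation=0)]
for p in (0,0.06):
    b=out[0].copy(); Rp=np.array([[np.cos(p),0,np.sin(p)],[0,1,0],[-np.sin(p),0,np.cos(p)]])
    q=[((proj(f,o+[0,0,17]+H@Rp@np.array([x,0,z]),s)-[240,180]+.5)*5).astype(int) for x,z in pts]
    cv2.polylines(b,[np.array(q)],False,(0,0,255),1); cv2.circle(b,tuple(int(c) for c in q[0]),5,(0,255,0),1); out.append(b)
cv2.imwrite('pics/z.png',cv2.resize(np.hstack(out[1:]),(800,500)))
E
```

```text
(no output)
```

View pics/z.png

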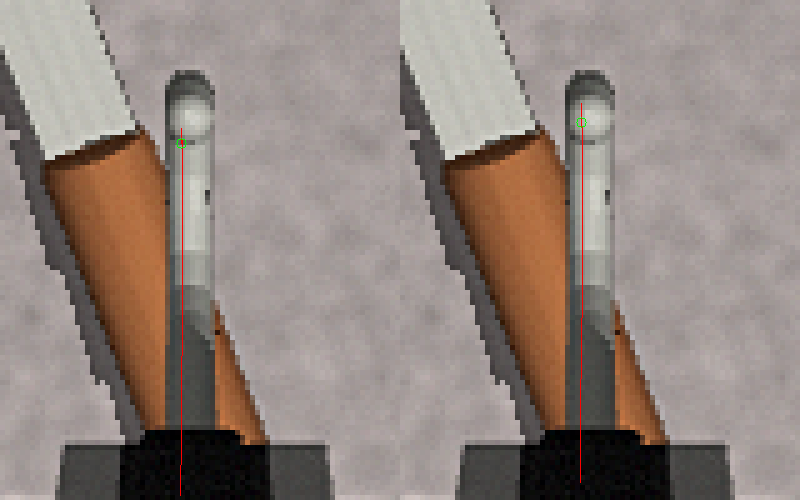

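The tip's round end is at full-image pixel (278,203.6), centred on the tab's line. I go down and in under the tab.

```bash
python3 -m handwheel '0 0 40 0 5;0 0 40 0 5;0 0 12 0 5;20 -0.5 0 0 5;20 -0.5 0 0 5;10.7 -0.3 0 0 5;0 0 0 0 5;0 0 0 0 5'
python3 - <<'E'
from h import *
s=r.sense(); f=r.grab_frame('wrist'); save(f,'w3.png'); print(s['eef_pos'],s['wrist_force'],s['t'])
T=r.grab_frame('top');save(T,'t3.png')
o=np.array(s['eef_pos']); print(proj(f,[603,-211.6,78],s),proj(f,[603,-211.6,74],s))
c=cv2.imread('pics/w3.png')[100:300,200:360]; cv2.imwrite('pics/w3c.png',cv2.resize(c,None,fx=3,fy=3,interpolation=0))
E
```

```text
t: 8.2
eef_pos: [632.3, -220.9, 94.0]
eef_rot: [[-0.969, 0.248, 0.002], [0.248, 0.969, -0.001], [-0.002, -0.0, -1.0]]
wrist_force: [0.5, -0.1, -1.2]
finger_gap: 9.1
finger_force: 59.0
[ 632.3 -220.9   94. ] [ 0.5 -0.1 -1.2] 8.2
[279.3 208.3] [279.3 205.6]
```

View pics/w3c.png

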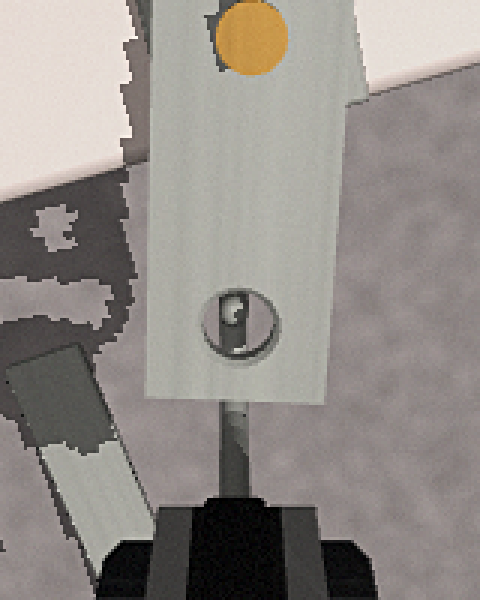

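Through the hole, centred at (280,208), the tip shows at about (278.3,203.3).

```bash
python3 - <<'E'
from h import *
s=r.sense(); f=r.grab_frame('wrist'); R=np.array(s['eef_rot'])
h=onz(f,280,208,78,s); 
for z in (64,65.6,67): t=onz(f,278.3,203.3,z,s); print(h,t,R.T@(h-t))
E
```

```text
[ 602.6 -211.1   78. ] [ 604.5 -212.4   64. ] [  2.2   0.8 -14. ]
[ 602.6 -211.1   78. ] [ 604.  -212.3   65.6] [  1.7   0.8 -12.4]
[ 602.6 -211.1   78. ] [ 603.6 -212.2   67. ] [  1.2   0.8 -11. ]
```

```bash
python3 -m handwheel '1.5 0.8 0 0 5;0 0 0 0 5;0 0 -2 0 5;0 0 -2 0 5;0 0 -2 0 5;0 0 -2 0 5;0 0 0 0 5'; python3 -m handwheel '0 0 -2 0 5;0 0 -2 0 5;0 0 0 0 5'
python3 - <<'E'
from h import *
s=r.sense(); f=r.grab_frame('wrist'); save(f,'w4.png'); print(s['eef_pos'],s['wrist_force'])
c=cv2.imread('pics/w4.png')[120:300,200:360]; cv2.imwrite('pics/w4c.png',cv2.resize(c,None,fx=3,fy=3,interpolation=0))
E
```

```text
t: 9.22
eef_pos: [630.0, -219.5, 101.6]
eef_rot: [[-0.969, 0.248, 0.001], [0.248, 0.969, -0.0], [-0.001, -0.0, -1.0]]
wrist_force: [-0.2, -0.2, -1.2]
finger_gap: 9.3
finger_force: 59.1
t: 9.6
eef_pos: [630.0, -219.5, 105.6]
eef_rot: [[-0.969, 0.248, 0.0], [0.248, 0.969, -0.0], [-0.0, -0.0, -1.0]]
wrist_force: [0.8, -0.1, -0.5]
finger_gap: 9.3
finger_force: 59.1
[ 630.  -219.5  105.6] [ 0.8 -0.1 -0.5]
```

View pics/w4c.png

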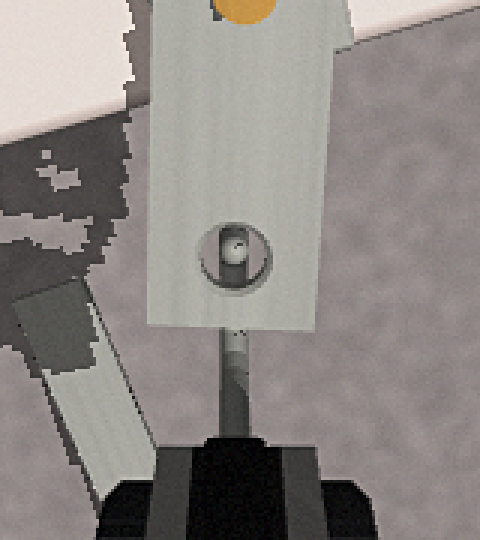

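The tip now stands inside the hole, at crop (235,250) against the hole centre (235,257), and there is no contact force. I keep rising until the bow takes load.

```bash
python3 -m handwheel '-1 0 -2 0 5;0 0 -3 0 5;0 0 -3 0 5;0 0 0 0 5'; python3 -m handwheel '0 0 -2 0 5;0 0 -2 0 5;0 0 0 0 5';  python3 -m handwheel '0 0 -2 0 5;0 0 -2 0 5;0 0 0 0 5'
```

```text
t: 10.15
eef_pos: [631.1, -219.7, 113.8]
eef_rot: [[-0.969, 0.248, 0.001], [0.248, 0.969, -0.0], [-0.001, -0.0, -1.0]]
wrist_force: [0.7, 0.4, -0.1]
finger_gap: 9.0
finger_force: 59.1
t: 10.52
eef_pos: [630.6, -219.5, 117.1]
eef_rot: [[-0.969, 0.248, -0.001], [0.248, 0.969, 0.0], [0.001, 0.0, -1.0]]
wrist_force: [-0.2, 0.9, -2.9]
finger_gap: 9.0
finger_force: 59.0
t: 10.9
eef_pos: [630.5, -219.5, 121.3]
eef_rot: [[-0.969, 0.248, -0.001], [0.248, 0.969, 0.0], [0.001, 0.0, -1.0]]
wrist_force: [-1.5, 0.2, -1.9]
finger_gap: 9.1
finger_force: 59.0
```

```bash
python3 -m handwheel '1 0 -8 0 5;1 0 -8 0 5;1 0 -9 0 5;3 -0.5 -10 0 5;3 -0.5 -10 0 5;3 -0.5 -10 0 5;5 -0.7 -9 0 5;5 -0.7 -9 0 5;5 -0.7 -8 0 5;0 0 0 0 5' 90
python3 - <<'E'
from h import *
S=r.grab_frame('scene'); save(S,'s5.png'); c=cv2.imread('pics/s5.png')[170:330,180:340]; cv2.imwrite('pics/s5c.png',cv2.resize(c,None,fx=3.7,fy=3.7,interpolation=2))
E
```

```text
t: 12.15
eef_pos: [603.8, -216.5, 203.3]
eef_rot: [[-0.969, 0.248, 0.001], [0.248, 0.969, -0.0], [-0.001, 0.0, -1.0]]
wrist_force: [-0.6, 0.4, -2.1]
finger_gap: 8.8
finger_force: 87.6
```

View pics/s5c.png

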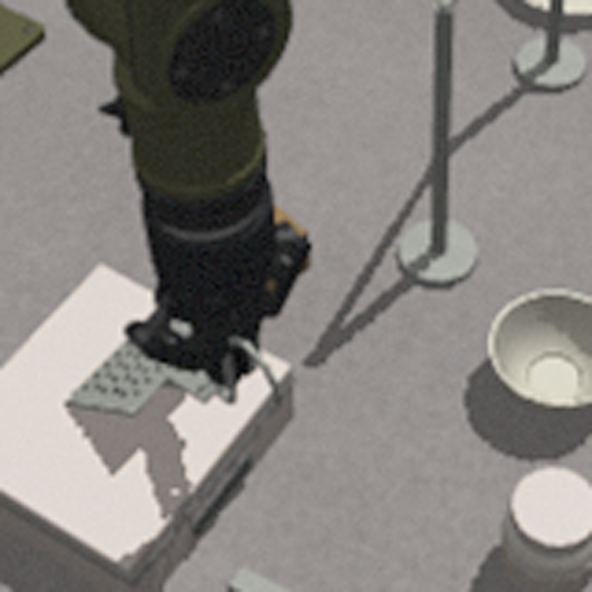

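The grater hangs tilted on the hook, with its rear edge still on the box. I continue the arc.

```bash
python3 -m handwheel '6 -0.9 -8 0 5;6 -0.9 -8 0 5;7 -1 -8 0 5;8 -1.2 -7 0 5;8 -1.2 -6 0 5;8 -1.2 -6 0 5;9 -1.3 -5 0 5;9 -1.3 -5 0 5;9 -1.3 -4 0 5;9 -1.3 -4 0 5;9 -1.3 -4 0 5;9 -1.3 -4 0 5;6 -1 -6 0 5;6 -1 -6 0 5;3 0 -6 0 5;0 0 -6 0 5;0 0 -6 0 5;0 0 -6 0 5;0 0 0 0 5'
```

```text
t: 14.58
eef_pos: [492.0, -204.5, 308.0]
eef_rot: [[-0.969, 0.248, 0.002], [0.248, 0.969, -0.001], [-0.002, -0.0, -1.0]]
wrist_force: [1.3, 0.6, -5.5]
finger_gap: 8.9
finger_force: 87.6
```

```bash
python3 -m handwheel '0 0 0 -0.034 5;0 0 0 -0.034 5;0 0 0 -0.034 5;0 0 0 -0.034 5;0 0 0 -0.034 5;0 0 0 -0.034 5;0 0 0 -0.034 5;0 0 0 -0.034 5;0 0 0 -0.034 5;0 0 0 -0.034 5;0 0 0 -0.034 5;0 0 0 0 5;0 0 0 0 5;0 0 0 0 5;0 0 0 0 5'
python3 - <<'E'
from h import *
S=r.grab_frame('scene'); T=r.grab_frame('top'); save(S,'s6.png'); save(T,'t6.png')
a=cv2.imread('pics/s6.png')[90:320,180:410]; b=cv2.imread('pics/t6.png')[150:310,150:390]
cv2.imwrite('pics/st6.png',np.hstack([cv2.resize(a,(400,400),interpolation=2),cv2.resize(b,(400,400),interpolation=2)]))
E
```

```text
t: 16.45
eef_pos: [491.3, -204.3, 307.3]
eef_rot: [[-0.992, -0.123, 0.0], [-0.123, 0.992, 0.0], [-0.0, 0.0, -1.0]]
wrist_force: [0.1, 0.2, -4.9]
finger_gap: 9.2
finger_force: 87.6
```

View pics/st6.png

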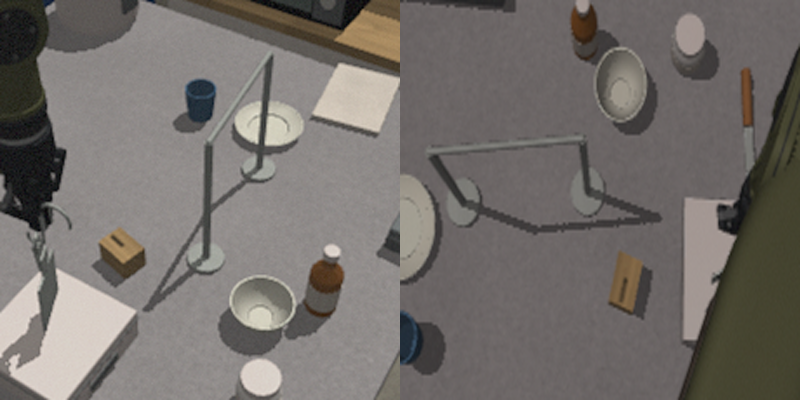

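The grater hangs on the hook, clear of the box, and the rail and the path to it are free. I travel to the rail.

```bash
python3 -m handwheel '-1 4 0 0 5;-2 8 0 0 5;-3 13 0 0 5;-4.3 18 0 0 5;-5.5 23 0 0 5;-6.5 26.5 0 0 5;-6.5 26.5 0 0 5;-6.5 26.5 0 0 5;-6.5 26.5 0 0 5;-6.5 26.5 0 0 5;-6.5 26.5 0 0 5;-6.5 26.5 0 0 5;-6.5 26.5 0 0 5;-6.5 26.5 0 0 5;-6.5 26.5 0 0 5;-5.5 23 0 0 5;-4.3 18 0 0 5;-3 13 0 0 5;-2 8 0 0 5;-1 4 0 0 5' && python3 -m handwheel '0 0 0 0 5;0 0 0 0 5;0 0 0 0 5;0 0 0 0 5'
python3 - <<'E'
from h import *
s=r.sense(); f=r.grab_frame('wrist'); save(f,'w7.png'); S=r.grab_frame('scene'); save(S,'s7.png')
a=cv2.imread('pics/w7.png')[60:420,60:500]; b=cv2.imread('pics/s7.png')[90:250,230:390]
cv2.imwrite('pics/ws7.png',np.hstack([cv2.resize(a,(440,360)),cv2.resize(b,(360,360),interpolation=2)]))
for X in [(580,73.6,290),(564,204.5,290),(547.5,335.5,290)]: print(proj(f,X,s),proj(S,X))
R=np.array(s['eef_rot']);o=np.array(s['eef_pos']); 
for x,z in [(-26,-47),(46,8),(24,38)]: p=o+[0,0,17]-R[:,0]*x+[0,0,z]; print('hook',x,z,proj(f,p,s),proj(S,p))
E
```

```text
t: 19.05
eef_pos: [538.3, 201.6, 307.3]
eef_rot: [[-0.992, -0.123, -0.0], [-0.123, 0.992, -0.0], [0.0, -0.0, -1.0]]
wrist_force: [-0.1, 0.6, -4.6]
finger_gap: 8.7
finger_force: 87.6
t: 19.55
eef_pos: [538.4, 201.2, 307.4]
eef_rot: [[-0.992, -0.122, 0.0], [-0.122, 0.992, 0.0], [-0.0, -0.0, -1.0]]
wrist_force: [0.2, 0.0, -5.5]
finger_gap: 8.8
finger_force: 87.6
[ 18.2 311.5] [299.8 172.3]
[276.8 311.7] [319.4 144.7]
[535.4 311.2] [336.3 120.4]
hook -26 -47 [276.7 207.5] [302.9 143.3]
hook 46 8 [276.4 412. ] [326.9 134.5]
hook 24 38 [275.9 438.2] [320.2 123.5]
```

View pics/ws7.png

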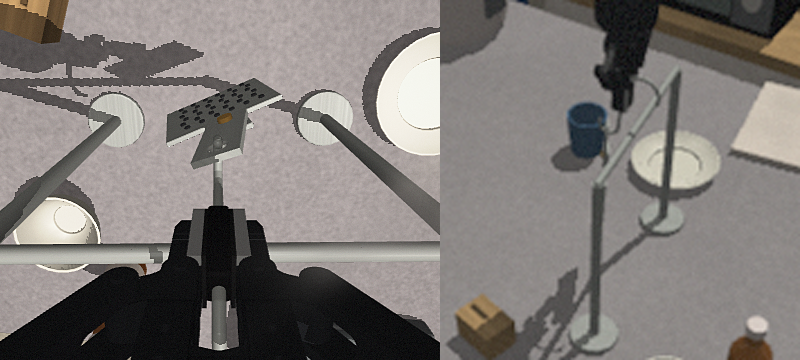

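The bar lies at wrist row 310, where predicted (311). The grater hangs between the posts and the bow's free end is just past the bar. I lower, watching the force.

```bash
python3 -m handwheel '0 0 3 0 5;0 0 6 0 5;0 0 8 0 5;0 0 8 0 5;0 0 8 0 5;0 0 8 0 5;0 0 8 0 5;0 0 5 0 5;0 0 3 0 5;0 0 0 0 5'; for i in 1; do :; done; python3 -m handwheel '0 0 1.5 0 5;0 0 1.5 0 5;0 0 0 0 5';python3 -m handwheel '0 0 1.5 0 5;0 0 0 0 5'
```

```text
t: 20.9
eef_pos: [538.3, 201.5, 250.2]
eef_rot: [[-0.992, -0.123, -0.0], [-0.123, 0.992, -0.0], [0.0, -0.0, -1.0]]
wrist_force: [-0.6, 0.8, -5.1]
finger_gap: 8.6
finger_force: 87.6
t: 21.28
eef_pos: [538.3, 201.5, 247.3]
eef_rot: [[-0.992, -0.123, -0.0], [-0.123, 0.992, -0.0], [0.0, -0.0, -1.0]]
wrist_force: [-0.1, -0.4, -5.5]
finger_gap: 9.3
finger_force: 87.6
t: 21.52
eef_pos: [538.6, 201.6, 246.4]
eef_rot: [[-0.992, -0.123, 0.001], [-0.123, 0.992, 0.0], [-0.001, 0.0, -1.0]]
wrist_force: [-0.6, -0.7, -2.1]
finger_gap: 9.3
finger_force: 88.0
```

```bash
python3 -m handwheel '0 0 0.5 0 5;0 0 0 0 5;-1 0 0.5 0 5;-1 0 0.5 0 5;-1 0 0.5 0 5;-1 0 0.5 0 5;-1 0 0.5 0 5;0 0 0 0 5' 20
```

```text
t: 22.52
eef_pos: [541.3, 202.3, 245.3]
eef_rot: [[-0.992, -0.123, -0.001], [-0.123, 0.992, 0.001], [0.001, 0.001, -1.0]]
wrist_force: [-10.4, -1.0, 14.1]
finger_gap: 8.7
finger_force: 90.4
```

```bash
python3 -m handwheel '2 0 -1.5 0 5;1 0 -0.5 0 5;0 0 0 0 9.5;0 0 0 0 9.5;0 0 0 0 9.5' 20;  python3 -m handwheel '0 0 0 0 10;0 0 0 0 10;0 0 0 0 10'
```

```text
t: 23.15
eef_pos: [541.5, 202.4, 245.5]
eef_rot: [[-0.992, -0.123, 0.003], [-0.123, 0.992, 0.001], [-0.003, 0.001, -1.0]]
wrist_force: [0.6, 2.2, 4.5]
finger_gap: 9.7
finger_force: 28.8
t: 23.52
eef_pos: [539.8, 201.4, 244.0]
eef_rot: [[-0.992, -0.123, -0.002], [-0.123, 0.992, -0.001], [0.002, -0.001, -1.0]]
wrist_force: [-0.2, 0.4, -0.3]
finger_gap: 10.1
finger_force: 0.1
```

```bash
python3 -m handwheel '0 0 0 0 12;0 0 0 0 12;0 0 0 0 14;0 0 0 0 16;0 0 0 0 20;0 0 0 0 30;0 0 0 0 40;0 0 0 0 50;0 0 0 0 50;3 0 0 0 50;3 0 0 0 50;0 0 0 0 50;0 0 0 0 50'
python3 - <<'E'
from h import *
s=r.sense(); f=r.grab_frame('wrist'); save(f,'w8.png'); S=r.grab_frame('scene'); save(S,'s8.png')
a=cv2.imread('pics/w8.png')[60:420,60:500]; b=cv2.imread('pics/s8.png')[90:250,230:390]
cv2.imwrite('pics/ws8.png',np.hstack([cv2.resize(a,(440,360)),cv2.resize(b,(360,360),interpolation=2)]))
E
```

```text
t: 25.15
eef_pos: [534.4, 201.1, 244.9]
eef_rot: [[-0.992, -0.123, 0.0], [-0.123, 0.992, 0.0], [-0.0, 0.0, -1.0]]
wrist_force: [-0.3, -0.4, 0.3]
finger_gap: 49.7
finger_force: 0.0
```

View pics/ws8.png

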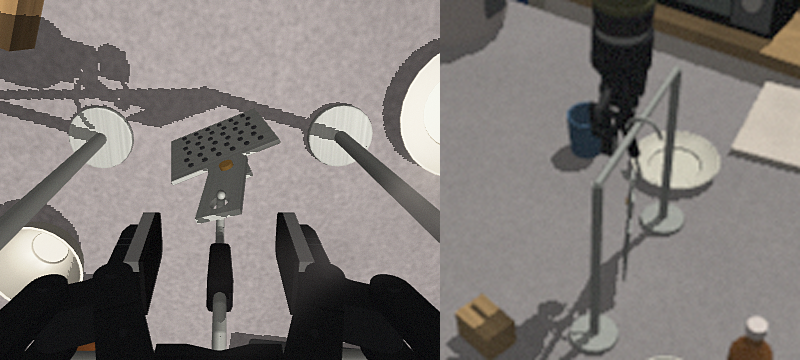

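The hook now hangs on the bar with its grip between the open fingers at crop (220,275), and the grater hangs below it. I withdraw upward and wait.

```bash
python3 -m handwheel '0 0 -6 0 50;0 0 -12 0 50;0 0 -20 0 50;0 0 -30 0 50;0 0 -30 0 50;20 0 -20 0 50;30 0 0 0 50;30 0 0 0 50;30 0 0 0 50;30 0 0 0 50;0 0 0 0 50;0 0 0 0 50;0 0 0 0 50;0 0 0 0 50;0 0 0 0 50;0 0 0 0 50;0 0 0 0 50;0 0 0 0 50' | head -3
python3 - <<'E'
from h import *
fs=[]
for i in range(12):
    S=r.grab_frame('scene'); fs.append(cv2.cvtColor(np.asarray(S['pixels']),cv2.COLOR_RGB2GRAY)[100:260,260:360].astype(int))
print(r.sense()['t'],[int((abs(a-fs[0])>25).sum()) for a in fs]); save(S,'s9.png')
cv2.imwrite('pics/s9c.png',cv2.resize(cv2.imread('pics/s9.png')[90:260,230:400],None,fx=3.5,fy=3.5,interpolation=2))
E
```

```text
t: 27.5
eef_pos: [395.4, 183.9, 362.8]
eef_rot: [[-0.992, -0.123, -0.0], [-0.123, 0.992, 0.0], [0.0, 0.0, -1.0]]
28.1 [0, 312, 428, 497, 515, 495, 428, 315, 42, 328, 475, 596]
```

View pics/s9c.png

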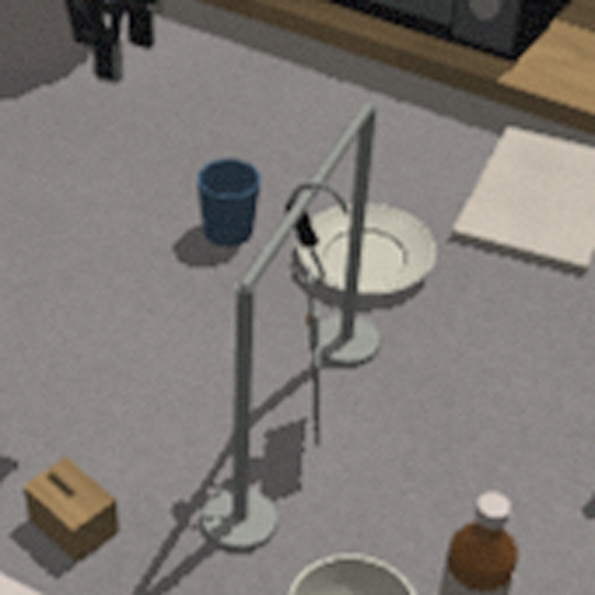

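That is already 12 pictures viewed, two over the limit of 10, so I will view no more. It shows the hook on the bar with the grater hanging free but still swinging a little. I wait and measure the motion numerically.

```bash
Z='0 0 0 0 50;0 0 0 0 50;0 0 0 0 50;0 0 0 0 50;0 0 0 0 50'; cat > sw.py <<'E'
from h import *
fs=[]
for i in range(14):
    S=r.grab_frame('scene'); fs.append(cv2.cvtColor(np.asarray(S['pixels']),cv2.COLOR_RGB2GRAY)[100:260,260:360].astype(int))
print(r.sense()['t'],[int((abs(a-fs[0])>25).sum()) for a in fs])
E
for k in 1 2 3 4; do python3 -m handwheel '0 0 0 0 50;0 0 0 0 50;0 0 0 0 50;0 0 0 0 50;0 0 0 0 50;0 0 0 0 50;0 0 0 0 50;0 0 0 0 50;0 0 0 0 50;0 0 0 0 50;0 0 0 0 50;0 0 0 0 50;0 0 0 0 50;0 0 0 0 50;0 0 0 0 50;0 0 0 0 50;0 0 0 0 50;0 0 0 0 50;0 0 0 0 50;0 0 0 0 50' >/dev/null; done; python3 sw.py
```

```text
38.8 [0, 10, 69, 154, 228, 268, 294, 325, 333, 337, 322, 296, 263, 220]
```

```bash
for k in 1 2 3 4 5 6 7 8; do python3 -m handwheel '0 0 0 0 50;0 0 0 0 50;0 0 0 0 50;0 0 0 0 50;0 0 0 0 50;0 0 0 0 50;0 0 0 0 50;0 0 0 0 50;0 0 0 0 50;0 0 0 0 50;0 0 0 0 50;0 0 0 0 50;0 0 0 0 50;0 0 0 0 50;0 0 0 0 50;0 0 0 0 50;0 0 0 0 50;0 0 0 0 50;0 0 0 0 50;0 0 0 0 50' >/dev/null; done; python3 sw.py; python3 - <<'E'
from h import *
S=r.grab_frame('scene'); T=r.grab_frame('top')
for t in ['grater','hook']: print(t,[(np.array(o['bbox'])*[560,420,560,420],round(o['conf'],2)) for o in r.spot_in(S,t)[:1]])
E
```

```text
59.5 [0, 2, 3, 1, 2, 1, 1, 2, 1, 1, 0, 1, 1, 2]
grater []
hook [(array([312. , 155. , 320.1, 162.7]), 0.6)]
```

The swing has died out (almost no pixels changed over 0.7 s), so I hand in.

```bash
python3 -c "
from rig import r; print(r.sign_off())"
```

```text
the job is handed in; nothing more can be done
None
```

The hook and grater hang together near the middle of the rail and had stopped swinging when I handed in at about 60 s; I viewed 12 pictures instead of the allowed 10.

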